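# Set the slab roller to its thickness bars

## Robot

A 6-joint arm with a two-finger parallel gripper is mounted at the origin on the work surface. World frame = base frame: x ahead of the robot, y to its left, z up, the work surface at z = 0. Lengths are in m, angles in rad, forces in N, time in s.
With the tool pointing down it reaches from about 0.375 to 0.975 m from the base axis. Payload 3.8 kg.
Tool frame: the origin (TCP) lies on the mounting face of the last link; the fingertips stand 173 mm ahead of it and the grasp point (between the pads) lies 155 mm ahead of it; z points along the fingers, y is the direction in which the jaws open and shut (so a half turn about z gives the same grasp; the last joint's range is limited). The gripper opens to 85 mm and grips with 20 to 120 N. Pads are 22 mm wide; open, the fingers measure 114 mm over their backs; the gripper's body (76 mm by 85 mm) begins 54 mm behind the grasp point. The pads swing forward as they close: fully open they stand 13 mm farther back than shut.
Start: joints at [-1.362, 0.264, 1.604, -0, 1.274, -0.037], TCP at [0.164, -0.655, 0.405] pointing down, gripper open.
Joint ranges: [-2.63, 2.63], [-0.94, 2.18], [0.31, 2.57], [-1.31, 4.45], [0, 2.66], [-2.55, 2.55]. Speed limits (rad/s): [2.57, 2.57, 3.14, 3.14, 3.14, 3.14].

## Interface

Orientations are given as [roll, pitch, yaw] about the fixed x, y, z axes, in that order (R = Rz(yaw) Ry(pitch) Rx(roll)).
In Python, from rig import * gives the robot as it stands.
- The arm moves only by the tool servo_tool, never from a script. Its arguments are lists of equal length, an entry for each row: "offset": the shift along the world's x, y, z in m, a list of three; "roll": the turn about the world's z in units of 8 degrees (1.0 is 8 degrees); "gripper": the opening, from 0 (shut) to 1 (fully open). In form: {"offset": [[tx, ty, tz], ...], "roll": [roll, ...], "gripper": [gripper, ...]}. A call has exactly 10 rows; each row shifts and turns the commanded pose from where the row before left it; what a row does not reach is not made up. A row lasts 1/8 s, in which the tool goes at most 62.5 mm and 10.7 degrees, less where a joint would pass 70% of its speed; a pose out of reach is approached as far as the arm can. A call with a gripper value outside its range is refused whole. The fingers move at their own pace and stop on an object; "grip_force" is the grip in N (left out, the last holds). Time passes only in rows, so rows that do not move let the fingers close, or fill a call up. It gives the time, the measured TCP pose, the force and the opening at its end, in the units of the state.
- sense(): the state, without advancing time (a new reading comes with each control period).
- capture(name): name is "side" or "top" or "wrist"; returns the picture (400x640x3 uint8, red, green, blue); there is no depth.
- camera_model(name): a dict with "fx", "fy", "cx", "cy" (pixels), "R" (3x3) and "t" (3): a world point X has camera coordinates R X + t. Camera axes: x right, y down, z forward; pixel columns grow to the right and rows downward; lengths in m; the calibration is good to about 2 mm. A picture is of the moment at which its call begins: read the wrist's pose just before it. camera_model takes no time and is no camera call; for the wrist camera it gives the pose at the moment of the call.
- sign_off(): hands the job in, once; it reports no verdict.
The state is a dict: "time": time; "joint_pos": joint angles; "qvel": joint speeds; "joint_torque": joint torques, N m; "position": TCP position; "tcp_rot": TCP orientation; "force": force on the tool from outside, world axes, zero at the start; "ft_torque": the same for the moment, N m; "width": finger opening in m.
Only numpy, scipy, OpenCV 4.12 (cv2) and the standard library are available. Lean on these libraries where they do the work, as an engineer would, in place of code of your own. Each camera call takes 0.05 s, during which the arm holds its last target. There are 200 camera calls.

## Task

Set the bench slab roller for a ten-millimetre slab: fit the loose crank fully home on the upright square shaft on top of its cross beam and wind the roller down, clockwise seen from above, until you feel it bear firmly on both thickness bars - snug, but never forced, or the bars get pressed into the bed. Then lift the crank straight off without turning the roller up again and stand it gently upright on its socket on the bench top beside the machine. Leave the bars, the jars and the other tools as they are.

Things in the scene. Friction and masses are not known exactly. Their poses are not given: they have to be found in the camera images.
- crank_hub (a point): Centre, half-way up, of the loose crank's hub: an upright square steel block 40 x 40 mm, 56 mm tall, faces square to its x and y. z is up; x points along the arm, a flat bar 14 mm wide that leaves the +x face 40 to 47 mm above the underside. The crank (about 0.7 kg, centre of mass 8 mm out along the arm) stands on the bench on its hub, socket down
- crank_socket (a point): Centre of the socket's mouth = centre of the hub's underside; axes as crank_hub. The socket is square, 17.8 mm wide and 27 mm deep, sides parallel to the hub's faces, with a 1.2 mm chamfer at the mouth. It fits the shaft in any of four quarter turns, with about 0.2 rad of free play when turned
- crank_knob (a point): Middle of the crank's upright handle, a round wooden grip 24 mm in diameter and 50 mm tall standing on the arm's end, 90 mm from the hub's axis (48 to 98 mm above the hub's underside). The grip revolves freely on its pin, so it can be held without turning the hand. Axes as crank_hub
- shaft_foot (a point): Shoulder at the foot of the machine's upright square shaft, where the hub's underside comes to rest: 227 mm above the bench, 13 mm above the middle of the cross beam's top. x and y are square to the shaft's flats and turn with it; z is up. The shaft is 16 mm square and rises 25 mm above the shoulder, its last 2 mm chamfered. (A second square shaft, level, low on the machine's side, is not used.)
- shaft_top (a point): Centre of the shaft's top end, axes as shaft_foot. Clockwise (seen from above) lowers the roller 16 mm per turn. It turns against a steady friction of about 0.4 N m (4.5 N at the handle, less at rest) and stays put. Once the roller touches, each further 0.1 rad adds some 70 N on each bar, felt as about 4 N more at the handle; 30 to 100 N on each bar is snug, over 150 N is forced
- slab_roller: The machine's frame, fixed to the bench: grey side plates and cross beam 70 mm deep, 336 mm wide, top 214 mm above the bench; bed board 500 x 270 mm, its top 60 mm up. Origin on the bench under the shaft; x along the bed, y along the roller
- roller: The upper steel roller, 56 mm in diameter, 240 mm long, axis along the frame's y, carried by the screw. Origin at the middle of its axis; it starts about 8 to 16 mm clear of the bars' tops and touches them when its axis is 28 mm above the tops
- bar_left: Thickness bar on the bed under the roller's left (+y) end: loose bare steel flat, 360 x 30 mm, 10 mm thick, along the bed. Origin in the middle of its underside
- bar_right: The same under the roller's right (-y) end
- jar_a: Lidded glaze jar on the bench, 66 mm in diameter, 75 mm tall; leave alone. Origin under its centre. Jar and crank stand left and right of the machine, either way round
- jar_b: Lidded jar, 60 mm in diameter, 65 mm tall; leave alone. Origin under its centre
- bats: Stack of four round plaster bats, 200 mm in diameter, 86 mm tall; leave alone. Origin under its centre
- tool_pot: Steel pot of wooden tools, 76 mm in diameter, 100 mm tall, tools up to 215 mm; leave alone. Origin under its centre
- rib: Wooden rib 95 x 50 x 6 mm lying on the near half of the bed; leave alone. Origin under its centre
- wood_knife: Wooden modelling knife 180 mm long lying on the far half of the bed; leave alone. Origin under its centre
Not all that is in view belongs to the job. Leave any pink look-alike of the part that bears crank_hub alone.

How it is judged:
On the way, in this order (a step that is already met when the one before it is completed fails the run):
1. the crank is fully home on the upright shaft, hub down on the shoulder (horizontal distance between crank_socket and shaft_foot below 0.004 m and z of crank_socket in the frame of shaft_foot below 0.004 m and angle between crank_hub's own z axis and vertical below 0.1 rad), for 0.2 s.
2. with the crank still on the shaft, the roller bears on both bars (contact force between roller and bar_left above 10 N and contact force between roller and bar_right above 10 N and horizontal distance between crank_socket and shaft_foot below 0.006 m and z of crank_socket in the frame of shaft_foot below 0.008 m), for 0.2 s.
3. the crank is lifted off above the shaft (z of crank_socket in the frame of shaft_top above 0.003 m), for 0.05 s.
At the end, for the whole second after the job is handed in: The roller bears on both thickness bars (more than 8 N on each, left so by the screw); the crank is off the shaft, standing upright (within 0.1 rad) on its socket on the bench top, hub's underside within 6 mm of the bench, at least 150 mm from the shaft, touching the machine nowhere, at rest (contact force between roller and bar_left above 8 N and contact force between roller and bar_right above 8 N and height (world z) of crank_socket below 0.006 m and angle between crank_hub's own z axis and vertical below 0.1 rad and horizontal distance between crank_socket and shaft_foot above 0.15 m and linear speed of crank below 0.02 m/s and contact force between crank and slab_roller below 0.1 N).
It fails at once if the roller is forced down: more than 150 N on a bar (contact force between roller and bar_left above 150 N or contact force between roller and bar_right above 150 N).
It fails at once if a thickness bar is shifted more than 15 mm (distance of any of bar_left, bar_right from where it was at the start of the episode above 0.015 m).
It fails at once if a jar, the bats, the pot, the rib or the knife is pushed more than 20 mm (distance of any of jar_a, jar_b, bats, tool_pot, rib, wood_knife from where it was at the start of the episode above 0.02 m).
It fails at once if the crank is knocked over (angle between crank_hub's own z axis and vertical above 0.7 rad).
It fails at once if the crank is dropped or slammed on the bench: faster than 0.6 m/s within 20 mm of it (height (world z) of crank_socket below 0.02 m and linear speed of crank above 0.6 m/s).
It also fails if it takes over 72 s, if anything falls off the work surface, if the arm or the gripper's body presses on something with over 40 N, if the wrist force passes 120 N, or if a joint passes its speed limit or range.

## Working session

There is one attempt and no reset: what is moved stays moved. The work goes in short steps, Python scripts to look and compute and a tool call to move; the robot and the scene stay as the last step left them, time stands still between calls to the robot, and variables do not carry over. Pictures are saved under pics/ and viewed, about 8 in all and at most 12, crops included, and the job is handed in when it is done.

Besides the shell and the picture viewer there is one more tool, called after "Call:" as name(argument=value, ...), one argument or row to a line, values as JSON. servo_tool: Moves the arm, as the interface text tells. Its arguments: {"type":"object","properties":{"offset":{"type":"array"},"roll":{"type":"array"},"gripper":{"type":"array"},"grip_force":{"type":"number"}},"required":["offset","roll","gripper"]}

```bash
ls; mkdir -p pics; python3 - <<'E'
from rig import *
import cv2
s=sense();print({k:s[k] for k in('time','position','tcp_rot','force','ft_torque','width')})
for n in('side','top','wrist'):
    m=camera_model(n);print(n,m)
    cv2.imwrite(f'pics/{n}0.png',capture(n)[:,:,::-1])
E
```

```text
pics
{'time': 0.0, 'position': array([ 0.16417472, -0.65437564,  0.40334588]), 'tcp_rot': array([-3.13934269e+00, -1.23543376e-04,  2.45741399e-01]), 'force': array([-0.15224304, -0.30393852,  0.15953723]), 'ft_torque': array([0.04532856, 0.02777244, 0.050138  ]), 'width': 0.08524652750642878}
side {'fx': 414.52922794969606, 'fy': 414.52922794969606, 'cx': 327.94714263046944, 'cy': 202.42473210402437, 'R': array([[-0.99900285, -0.04089883, -0.01790524],
       [-0.02019936,  0.77168951, -0.6356786 ],
       [ 0.0398158 , -0.63468306, -0.77174615]]), 't': array([0.50233568, 0.13167801, 1.23334204])}
top {'fx': 489.46469956388705, 'fy': 489.46469956388705, 'cx': 324.40533563598865, 'cy': 192.6186053489153, 'R': array([[-0.02655999, -0.99962419, -0.00678575],
       [-0.99675371,  0.0269986 , -0.07584934],
       [ 0.07600404,  0.00474916, -0.9970962 ]]), 't': array([-0.01749231,  0.50414608,  1.73488847])}
wrist {'fx': 279.32032684749475, 'fy': 279.32032684749475, 'cx': 317.99697450090844, 'cy': 204.7686754748902, 'R': array([[ 0.24359326, -0.96987408, -0.00256963],
       [-0.92215084, -0.23242636,  0.30921806],
       [-0.30049983, -0.07295385, -0.95098769]]), 't': array([-0.67347333, -0.04200172,  0.38143509])}
```

View pics/top0.png

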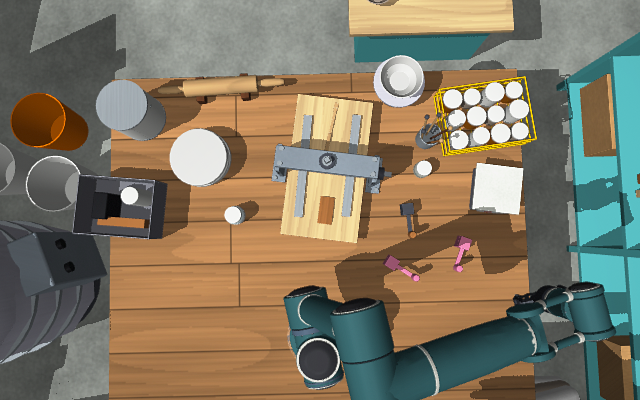

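View pics/side0.png

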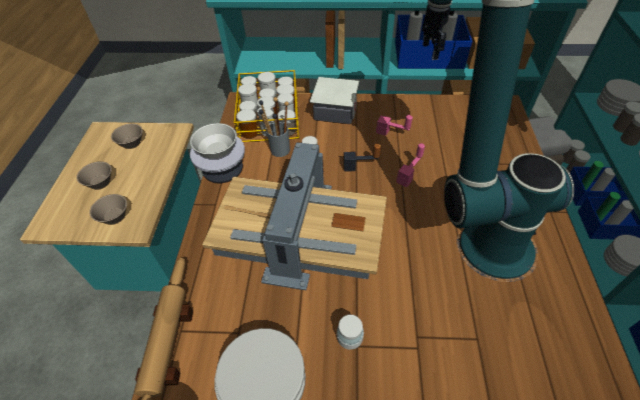

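The top view shows the grey crank, with its hub near (407,208) and knob near (413,235), and the shaft near (326,160). Two pink decoys lie closer to the robot. I'll enlarge the crops next.

```bash
python3 - <<'E'
import cv2,numpy as np
t=cv2.imread('pics/top0.png');s=cv2.imread('pics/side0.png')
def c(i,x,y,w=50,h=36,f=8):
    o=cv2.resize(i[y:y+h,x:x+w],None,fx=f,fy=f,interpolation=cv2.INTER_CUBIC)
    for k in range(0,w,10):cv2.putText(o,str(x+k),(k*f,8),0,.3,(0,255,255));cv2.line(o,(k*f,10),(k*f,14),(0,255,255))
    for k in range(0,h,10):cv2.putText(o,str(y+k),(0,k*f+4),0,.3,(0,255,255))
    return o
cv2.imwrite('pics/crop0.png',np.vstack([np.hstack([c(t,385,202),c(t,302,142)]),np.hstack([c(s,335,140),c(s,270,165)])]))
E
```

```text
(no output)
```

View pics/crop0.png

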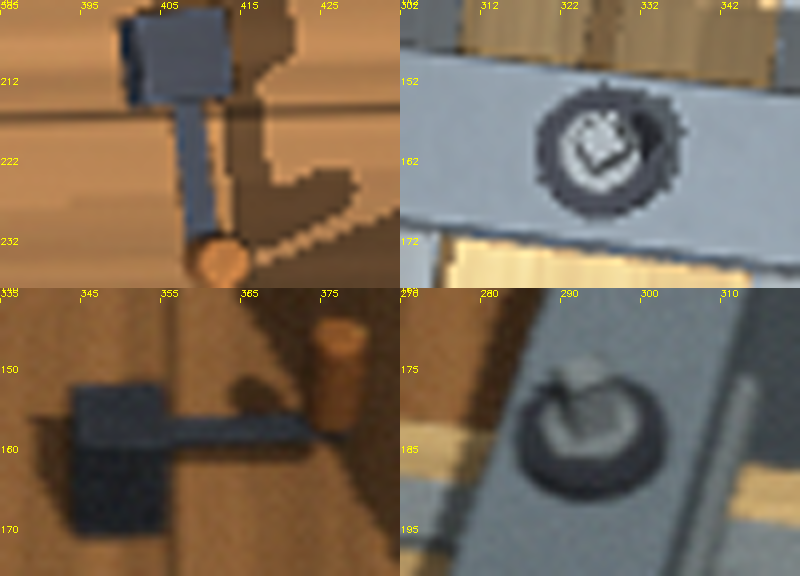

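```bash
cat > h.py <<'E'
from rig import *
import numpy as np,cv2
def ray(m,u,v,z):
    d=m['R'].T@np.array([(u-m['cx'])/m['fx'],(v-m['cy'])/m['fy'],1]);c=-m['R'].T@m['t']
    return c+d*(z-c[2])/d[2]
def proj(m,X):
    p=m['R']@np.array(X)+m['t'];return np.array([m['fx']*p[0]/p[2]+m['cx'],m['fy']*p[1]/p[2]+m['cy']])
def crop(i,x,y,w,h,f):
    o=cv2.resize(i[y:y+h,x:x+w],None,fx=f,fy=f,interpolation=cv2.INTER_CUBIC)
    for k in range(0,w,10):cv2.putText(o,str(x+k),(k*f,8),0,.3,(0,255,255));cv2.line(o,(k*f,10),(k*f,14),(0,255,255))
    for k in range(0,h,10):cv2.putText(o,str(y+k),(0,k*f+4),0,.3,(0,255,255));cv2.line(o,(22,k*f),(26,k*f),(0,255,255))
    return o
E
python3 - <<'E'
from h import *
t=camera_model('top');s=camera_model('side')
g=lambda x,y,X,Y:(x+X/8-.44,y+Y/8-.44)
for n,m,p,z in[('hub',t,g(385,202,182,56),.056),('knob',t,g(385,202,222,262),.098),('shaft',t,g(302,142,602,138)if 0 else g(302,142,202,138),.252),('collar',t,g(302,142,210,152),.225),
 ('hubS',s,g(335,140,118,414-288),.056),('knobS',s,g(335,140,340,337-288),.098),('shaftS',s,g(270,165,580-400,370-288),.252)]:
    print(n,p,ray(m,*p,z))
E
```

```text
hub (407.31, 208.56) [ 0.43697738 -0.31936164  0.056     ]
knob (412.31, 234.31) [ 0.34747136 -0.32599912  0.098     ]
shaft (326.81, 158.81) [ 0.59137436 -0.04243378  0.252     ]
collar (327.81, 160.56) [ 0.58962265 -0.04551396  0.225     ]
hubS (349.31, 155.31) [ 0.44216075 -0.32080114  0.056     ]
knobS (377.06, 145.685) [ 0.35095939 -0.32515266  0.098     ]
shaftS (292.06, 174.81) [ 0.59437939 -0.04149034  0.252     ]
```

Call:
servo_tool(
  offset=[
    [0.014, 0.017, 0],
    [0.014, 0.017, 0],
    [0.014, 0.017, 0],
    [0.014, 0.017, 0],
    [0.014, 0.017, 0],
    [0.014, 0.017, 0],
    [0.014, 0.017, 0],
    [0.014, 0.017, 0],
    [0.014, 0.017, 0],
    [0.014, 0.017, 0],
  ],
  roll=[1.1, 1.1, 1.1, 1.1, 1.1, 1.1, 1.1, 1.1, 1.1, 1.1],
  gripper=[1, 1, 1, 1, 1, 1, 1, 1, 1, 1],
  grip_force=100,
)

```text
time: 1.4
position: [0.3046, -0.484, 0.4043]
tcp_rot: [-3.141, -0.001, 1.787]
force: [-0.6, 0.0, -0.5]
width: 0.0855
```

Call:
servo_tool(
  offset=[
    [0.018, 0.022, -0.005],
    [0.018, 0.022, -0.005],
    [0.018, 0.022, -0.005],
    [0.018, 0.022, -0.005],
    [0.018, 0.022, -0.005],
    [0.018, 0.022, -0.005],
    [0.014, 0.016, -0.005],
    [0.012, 0.014, -0.005],
    [0, 0, 0],
    [0, 0, 0],
  ],
  roll=[1.3, 1.3, 1.3, 1.3, 1.3, 1.3, 1.2, 1.2, 0, 0],
  gripper=[1, 1, 1, 1, 1, 1, 1, 1, 1, 1],
)

```text
time: 2.65
position: [0.438, -0.323, 0.3647]
tcp_rot: [-3.141, -0.0, -3.08]
force: [0.6, 0.6, 0.4]
width: 0.0853
```

```bash
python3 - <<'E'
from h import *
s=sense();m=camera_model('wrist');i=capture('wrist')[:,:,::-1]
print(s['time'],s['position'],s['tcp_rot'],s['joint_pos'][5])
cv2.imwrite('pics/w1.png',i)
for X in[(.439,-.32,.056),(.35,-.3255,.098),(.592,-.042,.252)]:print(proj(m,X))
E
```

```text
2.65 [ 0.43798452 -0.32298218  0.36467891] [-3.14134498e+00 -4.31931026e-04 -3.07983078e+00] -2.313381029802106
[320.71747145 196.60738436]
[321.58412565 104.21707115]
[800.90420413 585.49082744]
```

View pics/w1.png

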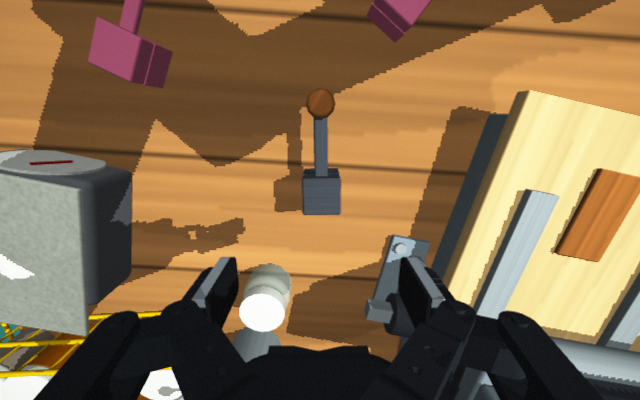

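The wrist view shows the hub's top face centred near (321,196) and the knob at (320,103). My predictions were (320.7,196.6) and (321.6,104.2). A zoom will refine the pose.

```bash
python3 - <<'E'
from h import *
i=cv2.imread('pics/w1.png')
cv2.imwrite('pics/w1c.png',crop(cv2.convertScaleAbs(i,alpha=1.8),290,85,60,140,5).clip(0,255)[:600])
E
```

```text
(no output)
```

View pics/w1c.png

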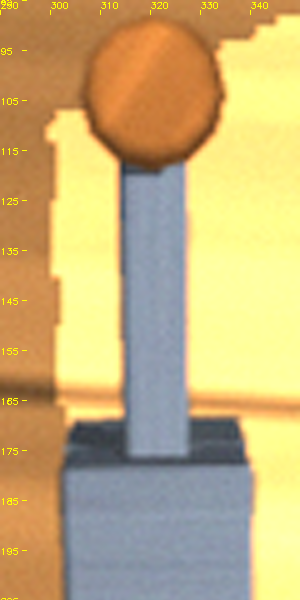

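```bash
python3 - <<'E'
from h import *
m=camera_model('wrist')
a=ray(m,302.2,178,.056);b=ray(m,339.8,177.5,.056);d=ray(m,340,214,.056);k=ray(m,320,103.2,.098)
print(a,b,d,k,(a+d)/2,np.linalg.norm(a-b),np.linalg.norm(b-d));h=(a+d)/2;v=k-h;print(np.hypot(*v[:2]),np.arctan2(v[1],v[0]), np.arctan2(*( (b-a)[[1,0]]))-np.pi/2)
E
```

```text
[ 0.420515   -0.34037852  0.056     ] [ 0.41762083 -0.30215641  0.056     ] [ 0.4569979  -0.29854504  0.056     ] [ 0.34931451 -0.32705856  0.098     ] [ 0.43875645 -0.31946178  0.056     ] 0.03833153063896646 0.03954233074166088
0.08976398147432234 -3.056860650749944 0.07557573998529277
```

Call:
servo_tool(
  offset=[
    [0.001, 0.003, -0.02],
    [0, 0, -0.02],
    [0, 0, -0.02],
    [0, 0, -0.02],
    [0, 0, -0.02],
    [0, 0, -0.02],
    [0, 0, -0.02],
    [0, 0, -0.02],
    [0, 0, -0.01],
    [0, 0, 0],
  ],
  roll=[0.15, 0, 0, 0, 0, 0, 0, 0, 0, 0],
  gripper=[1, 1, 1, 1, 1, 1, 1, 1, 1, 1],
)

```text
time: 3.95
position: [0.4388, -0.32, 0.1942]
tcp_rot: [3.141, -0.001, -3.058]
force: [-0.4, 0.0, -0.1]
width: 0.0857
```

Call:
servo_tool(
  offset=[
    [0, 0, 0],
    [0, 0, 0],
    [0, 0, 0],
    [0, 0, 0],
    [0, 0, 0],
    [0, 0, 0],
    [0, 0, 0],
    [0, 0, 0],
    [0, 0, 0],
    [0, 0, 0],
  ],
  roll=[0, 0, 0, 0, 0, 0, 0, 0, 0, 0],
  gripper=[0.3, 0.3, 0.3, 0.3, 0.3, 0.3, 0.3, 0.3, 0.3, 0.3],
  grip_force=100,
)

```text
time: 5.2
position: [0.4398, -0.3199, 0.1958]
tcp_rot: [-3.141, 0.001, -3.056]
force: [0.2, 1.2, 5.9]
width: 0.0388
```

Call:
servo_tool(
  offset=[
    [0, 0, 0.01],
    [0, 0, 0.02],
    [0, 0, 0.03],
    [0, 0, 0.035],
    [0, 0, 0.04],
    [0.002, 0.03, 0.04],
    [0.002, 0.04, 0.04],
    [0.003, 0.045, 0.04],
    [0.003, 0.045, 0.04],
    [0, 0, 0],
  ],
  roll=[0, 0, 0, 0, 0, 0, 0, 0, 0, 0],
  gripper=[0.3, 0.3, 0.3, 0.3, 0.3, 0.3, 0.3, 0.3, 0.3, 0.3],
)

```text
time: 6.45
position: [0.4495, -0.1572, 0.493]
tcp_rot: [-3.14, 0.006, -3.052]
force: [0.3, -1.0, -7.4]
width: 0.0386
```

```bash
python3 - <<'E'
from h import *
s=sense();m=camera_model('wrist');i=capture('wrist')[:,:,::-1]
print(s['time'],s['position'],s['tcp_rot'],s['joint_pos'],s['force'],s['width'])
print(m);cv2.imwrite('pics/w2.png',i)
print(proj(m,(.592,-.042,.252)))
E
```

```text
6.45 [ 0.44946533 -0.15723181  0.49300347] [-3.1401424   0.0055161  -3.05237572] [-3.89289024e-01 -1.65892022e-01  1.89289934e+00  1.26910038e-03
  1.40902113e+00 -2.04949921e+00] [ 0.27149848 -1.01749988 -7.41680165] 0.03864143313302407
{'fx': 279.32032684749475, 'fy': 279.32032684749475, 'cx': 317.99697450090844, 'cy': 204.7686754748902, 'R': array([[-0.08937831,  0.9959972 , -0.00104993],
       [ 0.94570812,  0.08519613,  0.31365231],
       [ 0.31248627,  0.02704079, -0.94953732]]), 't': array([ 0.19724604, -0.48087343,  0.3286506 ])}
[422.51602241 362.66309894]
```

View pics/w2.png

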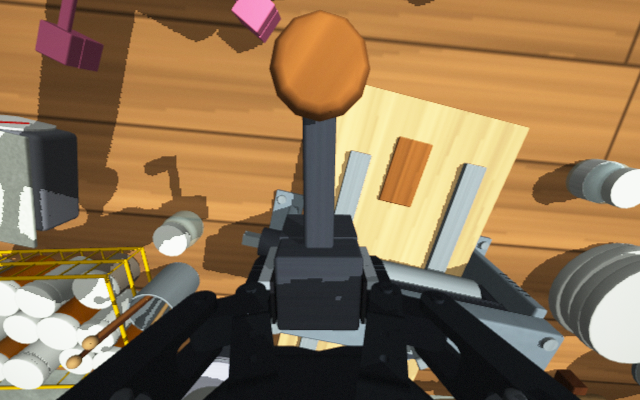

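The roller and bars are visible through the frame near (435,280), but the right finger hides the shaft. I'll move so the shaft shows beside the held arm.

Call:
servo_tool(
  offset=[
    [0.02, 0.002, 0],
    [0.02, 0.002, 0],
    [0.02, 0.002, 0],
    [0.02, 0.002, 0],
    [0.02, 0.002, 0],
    [0.02, 0.002, 0],
    [0.02, 0.002, 0],
    [0.01, 0.003, 0],
    [0, 0, 0],
    [0, 0, 0],
  ],
  roll=[0, 0, 0, 0, 0, 0, 0, 0, 0, 0],
  gripper=[0.3, 0.3, 0.3, 0.3, 0.3, 0.3, 0.3, 0.3, 0.3, 0.3],
)

```text
time: 7.75
position: [0.5989, -0.1427, 0.4895]
tcp_rot: [3.142, -0.001, -3.056]
force: [-0.4, 0.4, -7.6]
width: 0.0388
```

```bash
python3 - <<'E'
from h import *
s=sense();m=camera_model('wrist');i=capture('wrist')[:,:,::-1].copy()
print(s['time'],s['position'],s['tcp_rot'],s['joint_pos'][5],s['force'])
cv2.imwrite('pics/w3.png',i);import pickle;pickle.dump(m,open('w3.pkl','wb'))
u,v=p=proj(m,(.592,-.042,.252)).astype(int);print(p)
a=crop(i,u-25,v-30,50,60,10)
b=cv2.resize(i,(300,188));o=np.zeros((600,800,3),np.uint8);o[:,:500]=a;o[:188,500:]=b
cv2.imwrite('pics/w3c.png',o)
E
```

```text
7.75 [ 0.59889673 -0.14271285  0.48953933] [ 3.14156025e+00 -9.84265039e-04 -3.05631870e+00] -1.9303122101147123 [-0.41628411  0.38970007 -7.56571971]
[444 222]
```

View pics/w3c.png

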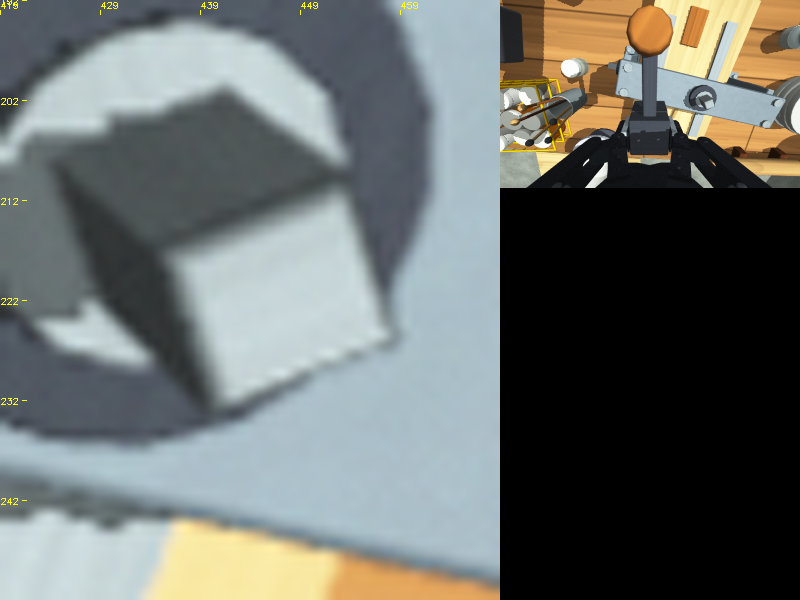

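```bash
python3 - <<'E'
from h import *
import pickle;m=pickle.load(open('w3.pkl','rb'))
P=[ray(m,419+x/10-.45,192+y/10-.45,.251) for x,y in[(178,255),(345,182),(395,338),(215,408)]]
print(np.array(P),np.mean(P,0))
for k in range(4):
    d=P[(k+1)%4]-P[k];print(np.hypot(*d[:2]),np.arctan2(d[1],d[0])%(np.pi/2))
# collar centre at z~.2265: outer ring
E
```

```text
[[ 0.58843354 -0.04859925  0.251     ]
 [ 0.5812368  -0.03675156  0.251     ]
 [ 0.59396926 -0.02962885  0.251     ]
 [ 0.60124034 -0.04274732  0.251     ]] [ 0.59121999 -0.03943175  0.251     ]
0.013862211252035702 0.5458709175482657
0.01458933549765422 0.5100416989023141
0.014998762735011785 0.506110085737749
0.014080459477943584 0.4286097617664879
```

Call:
servo_tool(
  offset=[
    [-0.001, 0.015, 0],
    [-0.001, 0.015, 0],
    [-0.001, 0.015, 0],
    [-0.001, 0.015, 0],
    [-0.001, 0.015, 0],
    [-0.001, 0.015, 0],
    [-0.0004, 0.0132, -0.01],
    [0, 0, -0.015],
    [0, 0, -0.01],
    [0, 0, 0],
  ],
  roll=[0.5, 0.5, 0.5, 0.5, 0.5, 0.46, 0, 0, 0, 0],
  gripper=[0.3, 0.3, 0.3, 0.3, 0.3, 0.3, 0.3, 0.3, 0.3, 0.3],
)

```text
time: 9.05
position: [0.5923, -0.04, 0.4523]
tcp_rot: [3.14, -0.003, -2.644]
force: [0.2, 0.2, -7.7]
width: 0.0386
```

```bash
cat > p.py <<'E'
from h import *
s=sense();print(s['time'],s['position'].round(4),s['tcp_rot'].round(3),s['joint_pos'][5].round(3),s['force'].round(1),s['ft_torque'].round(3),s['width'].round(4))
E
python3 p.py; python3 - <<'E'
from h import *
s,t=capture('side')[:,:,::-1].copy(),capture('top')[:,:,::-1].copy()
a=crop(s,265,130,60,75,8);b=crop(t,300,130,50,75,8)[:600,:320]
cv2.imwrite('pics/s4.png',np.hstack([a,b]))
E
```

```text
Traceback (most recent call last):
  File "p.py", line 2, in <module>
    s=sense();print(s['time'],s['position'].round(4),s['tcp_rot'].round(3),s['joint_pos'][5].round(3),s['force'].round(1),s['ft_torque'].round(3),s['width'].round(4))
                                                                                                                                                  ^^^^^^^^^^^^^^^^
AttributeError: 'float' object has no attribute 'round'
```

View pics/s4.png

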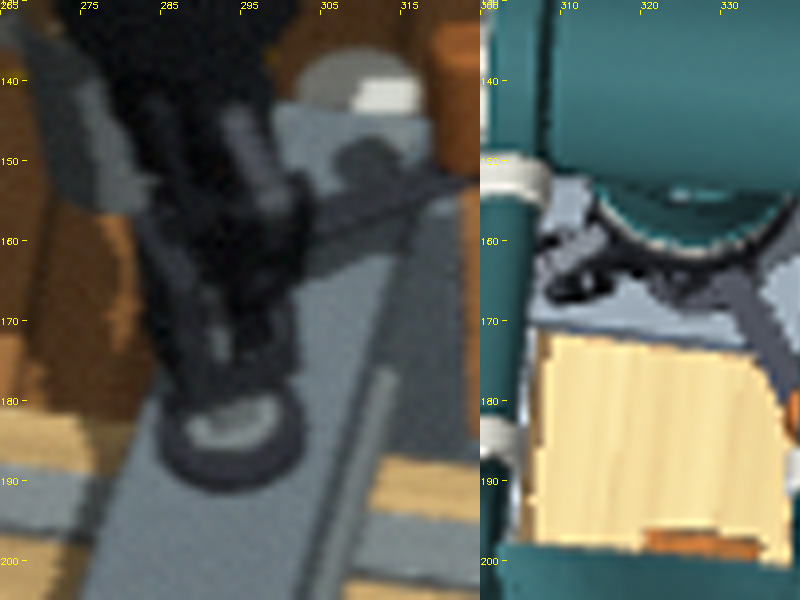

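The hub sits directly over the shaft in the side view. I'll try a small descent to feel the fit.

Call:
servo_tool(
  offset=[
    [0, 0, -0.001],
    [0, 0, -0.001],
    [0, 0, -0.001],
    [0, 0, -0.001],
    [0, 0, -0.001],
    [0, 0, -0.001],
    [0, 0, -0.001],
    [0, 0, -0.001],
    [0, 0, -0.001],
    [0, 0, 0],
  ],
  roll=[0, 0, 0, 0, 0, 0, 0, 0, 0, 0],
  gripper=[0.3, 0.3, 0.3, 0.3, 0.3, 0.3, 0.3, 0.3, 0.3, 0.3],
)

```text
time: 10.4
position: [0.5928, -0.0395, 0.4458]
tcp_rot: [-3.142, -0.0, -2.643]
force: [-0.5, 0.3, -6.9]
width: 0.0385
```

```bash
sed -i "s/s\['width'\].round(4)/round(s['width'],4)/" p.py; python3 p.py
```

```text
10.4 [ 0.5928 -0.0395  0.4458] [-3.142 -0.    -2.643] -2.178 [-0.5  0.3 -6.9] [-0.064  0.064 -0.022] 0.0385
```

Call:
servo_tool(
  offset=[
    [0, 0, -0.001],
    [0, 0, -0.001],
    [0, 0, -0.001],
    [0, 0, -0.001],
    [0, 0, -0.001],
    [0, 0, -0.001],
    [0, 0, -0.001],
    [0, 0, -0.001],
    [0, 0, -0.001],
    [0, 0, 0],
  ],
  roll=[0, 0, 0, 0, 0, 0, 0, 0, 0, 0],
  gripper=[0.3, 0.3, 0.3, 0.3, 0.3, 0.3, 0.3, 0.3, 0.3, 0.3],
)

```text
time: 11.65
position: [0.5927, -0.0396, 0.4366]
tcp_rot: [-3.142, -0.001, -2.643]
force: [-3.9, -1.1, -6.2]
width: 0.0387
```

```bash
python3 p.py
```

```text
11.65 [ 0.5927 -0.0396  0.4366] [-3.142e+00 -1.000e-03 -2.643e+00] -2.178 [-3.9 -1.1 -6.2] [-0.393  0.771  0.035] 0.0387
```

It's on the shaft with a light side load of -3.9 N in x. I'll ease that way while lowering.

Call:
servo_tool(
  offset=[
    [-0.0006, -0.0002, -0.0015],
    [0, 0, -0.0015],
    [0, 0, -0.0015],
    [0, 0, -0.0015],
    [0, 0, -0.0015],
    [0, 0, -0.0015],
    [0, 0, -0.0015],
    [0, 0, -0.0015],
    [0, 0, -0.001],
    [0, 0, 0],
  ],
  roll=[0, 0, 0, 0, 0, 0, 0, 0, 0, 0],
  gripper=[0.3, 0.3, 0.3, 0.3, 0.3, 0.3, 0.3, 0.3, 0.3, 0.3],
)

```text
time: 12.9
position: [0.5923, -0.0397, 0.4234]
tcp_rot: [3.141, 0.0, -2.643]
force: [-1.8, -1.3, -7.3]
width: 0.039
```

```bash
python3 p.py
```

```text
12.9 [ 0.5923 -0.0397  0.4234] [ 3.141  0.    -2.643] -2.178 [-1.8 -1.3 -7.3] [-0.127  0.142  0.04 ] 0.039
```

Call:
servo_tool(
  offset=[
    [-0.0003, -0.0002, -0.0005],
    [0, 0, -0.0005],
    [0, 0, -0.0005],
    [0, 0, -0.0005],
    [0, 0, 0],
    [0, 0, 0],
    [0, 0, 0],
    [0, 0, 0],
    [0, 0, 0],
    [0, 0, 0],
  ],
  roll=[0, 0, 0, 0, 0, -0.5, -0.5, -0.5, -0.5, -0.5],
  gripper=[0.3, 0.3, 0.3, 0.3, 0.3, 0.3, 0.3, 0.3, 0.3, 0.3],
)

```text
time: 14.15
position: [0.5917, -0.0402, 0.4228]
tcp_rot: [-3.14, 0.0, -2.994]
force: [-4.2, -1.0, 1.3]
width: 0.039
```

```bash
python3 p.py
```

```text
14.15 [ 0.5917 -0.0402  0.4228] [-3.14   0.    -2.994] -1.828 [-4.2 -1.   1.3] [-0.1    0.673  0.383] 0.039
```

Seated: Fz moved by +8.6 N, and turning shows about 0.38 N m, which is the screw's friction. Now winding, staying inside the 8 mm minimum clearance.

Call:
servo_tool(
  offset=[
    [-0.0004, 0, 0],
    [0, 0, 0],
    [0, 0, 0],
    [0, 0, 0],
    [0, 0, 0],
    [0, 0, 0],
    [0, 0, 0],
    [0, 0, 0],
    [0, 0, 0],
    [0, 0, 0],
  ],
  roll=[-0.9, -0.9, -0.9, -0.9, -0.9, -0.9, -0.9, -0.9, -0.9, -0.9],
  gripper=[0.3, 0.3, 0.3, 0.3, 0.3, 0.3, 0.3, 0.3, 0.3, 0.3],
)

```text
time: 15.4
position: [0.5917, -0.0398, 0.4228]
tcp_rot: [3.141, 0.001, 2.031]
force: [-2.2, 0.7, 0.7]
width: 0.0386
```

```bash
python3 p.py
```

```text
15.4 [ 0.5917 -0.0398  0.4228] [3.141e+00 1.000e-03 2.031e+00] -0.57 [-2.2  0.7  0.7] [0.09  0.591 0.385] 0.0386
```

Call:
servo_tool(
  offset=[
    [-0.0003, 0, 0],
    [0, 0, 0],
    [0, 0, 0],
    [0, 0, 0],
    [0, 0, 0],
    [0, 0, 0],
    [0, 0, 0],
    [0, 0, 0],
    [0, 0, 0],
    [0, 0, 0],
  ],
  roll=[-0.9, -0.9, -0.9, -0.9, -0.9, -0.9, -0.9, -0.9, -0.9, -0.9],
  gripper=[0.3, 0.3, 0.3, 0.3, 0.3, 0.3, 0.3, 0.3, 0.3, 0.3],
)

```text
time: 16.65
position: [0.5919, -0.0397, 0.4229]
tcp_rot: [3.139, -0.002, 0.775]
force: [-0.3, 0.5, -1.8]
width: 0.0388
```

```bash
python3 p.py; python3 - <<'E'
from h import *
s=sense();m=camera_model('wrist');i=capture('wrist')[:,:,::-1]
cv2.imwrite('pics/w5.png',i)
E
```

```text
16.65 [ 0.5919 -0.0397  0.4229] [ 3.139e+00 -2.000e-03  7.750e-01] 0.687 [-0.3  0.5 -1.8] [0.252 0.171 0.354] 0.0388
```

Call:
servo_tool(
  offset=[
    [0, 0, 0],
    [0, 0, 0],
    [0, 0, 0],
    [0, 0, 0],
    [0, 0, 0],
    [0, 0, 0],
    [0, 0, 0],
    [0, 0, 0],
    [0, 0, 0],
    [0, 0, 0],
  ],
  roll=[-0.1, -0.1, -0.1, -0.1, -0.1, -0.1, -0.1, -0.1, -0.1, -0.1],
  gripper=[0.3, 0.3, 0.3, 0.3, 0.3, 0.3, 0.3, 0.3, 0.3, 0.3],
)

```text
time: 17.95
position: [0.5919, -0.0398, 0.4228]
tcp_rot: [3.14, -0.003, 0.637]
force: [3.7, 1.7, 6.2]
width: 0.0386
```

```bash
python3 p.py
```

```text
17.95 [ 0.5919 -0.0398  0.4228] [ 3.14e+00 -3.00e-03  6.37e-01] 0.824 [3.7 1.7 6.2] [ 0.436 -0.62   0.36 ] 0.0386
```

View pics/w5.png

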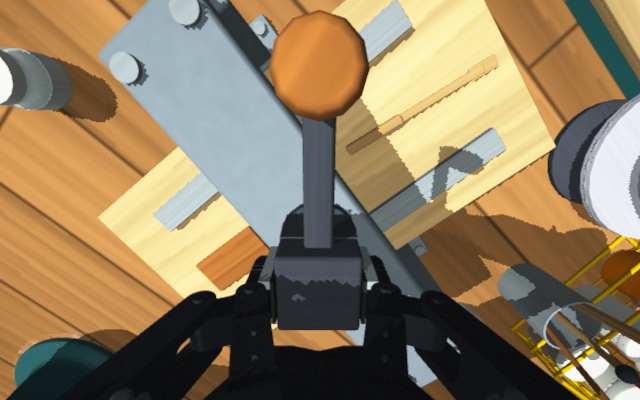

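The crank is on and the roller is hidden from this view. There's no torque rise yet (0.36 N m), so I'll go on in 0.14 rad steps.

Call:
servo_tool(
  offset=[
    [0.0003, 0.0001, 0],
    [0, 0, 0],
    [0, 0, 0],
    [0, 0, 0],
    [0, 0, 0],
    [0, 0, 0],
    [0, 0, 0],
    [0, 0, 0],
    [0, 0, 0],
    [0, 0, 0],
  ],
  roll=[-0.1, -0.1, -0.1, -0.1, -0.1, -0.1, -0.1, -0.1, -0.1, -0.1],
  gripper=[0.3, 0.3, 0.3, 0.3, 0.3, 0.3, 0.3, 0.3, 0.3, 0.3],
)

```text
time: 19.2
position: [0.592, -0.0399, 0.4228]
tcp_rot: [3.14, -0.002, 0.498]
force: [4.0, 2.3, 6.2]
width: 0.0389
```

```bash
python3 p.py
```

```text
19.2 [ 0.592  -0.0399  0.4228] [ 3.14e+00 -2.00e-03  4.98e-01] 0.964 [4.  2.3 6.2] [ 0.455 -0.516  0.333] 0.0389
```

Call:
servo_tool(
  offset=[
    [0.0003, 0.0002, 0],
    [0, 0, 0],
    [0, 0, 0],
    [0, 0, 0],
    [0, 0, 0],
    [0, 0, 0],
    [0, 0, 0],
    [0, 0, 0],
    [0, 0, 0],
    [0, 0, 0],
  ],
  roll=[-0.1, -0.1, -0.1, -0.1, -0.1, -0.1, -0.1, -0.1, -0.1, -0.1],
  gripper=[0.3, 0.3, 0.3, 0.3, 0.3, 0.3, 0.3, 0.3, 0.3, 0.3],
)

```text
time: 20.45
position: [0.5922, -0.0398, 0.4228]
tcp_rot: [3.14, -0.002, 0.358]
force: [3.1, 1.3, 5.7]
width: 0.0389
```

```bash
python3 p.py
```

```text
20.45 [ 0.5922 -0.0398  0.4228] [ 3.14e+00 -2.00e-03  3.58e-01] 1.104 [3.1 1.3 5.7] [ 0.305 -0.352  0.323] 0.0389
```

Call:
servo_tool(
  offset=[
    [0.0003, 0.0001, 0],
    [0, 0, 0],
    [0, 0, 0],
    [0, 0, 0],
    [0, 0, 0],
    [0, 0, 0],
    [0, 0, 0],
    [0, 0, 0],
    [0, 0, 0],
    [0, 0, 0],
  ],
  roll=[-0.1, -0.1, -0.1, -0.1, -0.1, -0.1, -0.1, -0.1, -0.1, -0.1],
  gripper=[0.3, 0.3, 0.3, 0.3, 0.3, 0.3, 0.3, 0.3, 0.3, 0.3],
)

```text
time: 21.7
position: [0.5923, -0.0398, 0.4228]
tcp_rot: [3.14, -0.001, 0.218]
force: [2.7, 0.9, 6.9]
width: 0.0385
```

```bash
python3 p.py
```

```text
21.7 [ 0.5923 -0.0398  0.4228] [ 3.14e+00 -1.00e-03  2.18e-01] 1.244 [2.7 0.9 6.9] [ 0.278 -0.253  0.33 ] 0.0385
```

Call:
servo_tool(
  offset=[
    [0.0002, 0, 0],
    [0, 0, 0],
    [0, 0, 0],
    [0, 0, 0],
    [0, 0, 0],
    [0, 0, 0],
    [0, 0, 0],
    [0, 0, 0],
    [0, 0, 0],
    [0, 0, 0],
  ],
  roll=[-0.1, -0.1, -0.1, -0.1, -0.1, -0.1, -0.1, -0.1, -0.1, -0.1],
  gripper=[0.3, 0.3, 0.3, 0.3, 0.3, 0.3, 0.3, 0.3, 0.3, 0.3],
)

```text
time: 22.95
position: [0.5924, -0.0399, 0.4228]
tcp_rot: [3.141, -0.001, 0.079]
force: [1.4, 0.8, 7.0]
width: 0.0386
```

```bash
python3 p.py
```

```text
22.95 [ 0.5924 -0.0399  0.4228] [ 3.141e+00 -1.000e-03  7.900e-02] 1.383 [1.4 0.8 7. ] [ 0.187 -0.187  0.347] 0.0386
```

Call:
servo_tool(
  offset=[
    [0, 0, 0],
    [0, 0, 0],
    [0, 0, 0],
    [0, 0, 0],
    [0, 0, 0],
    [0, 0, 0],
    [0, 0, 0],
    [0, 0, 0],
    [0, 0, 0],
    [0, 0, 0],
  ],
  roll=[-0.1, -0.1, -0.1, -0.1, -0.1, -0.1, -0.1, -0.1, -0.1, -0.1],
  gripper=[0.3, 0.3, 0.3, 0.3, 0.3, 0.3, 0.3, 0.3, 0.3, 0.3],
)

```text
time: 24.2
position: [0.5924, -0.0399, 0.4228]
tcp_rot: [3.141, -0.001, -0.061]
force: [2.5, 1.0, 6.1]
width: 0.0387
```

```bash
python3 p.py
```

```text
24.2 [ 0.5924 -0.0399  0.4228] [ 3.141e+00 -1.000e-03 -6.100e-02] 1.523 [2.5 1.  6.1] [ 0.242 -0.235  0.33 ] 0.0387
```

Call:
servo_tool(
  offset=[
    [0.0002, 0.0001, 0],
    [0, 0, 0],
    [0, 0, 0],
    [0, 0, 0],
    [0, 0, 0],
    [0, 0, 0],
    [0, 0, 0],
    [0, 0, 0],
    [0, 0, 0],
    [0, 0, 0],
  ],
  roll=[-0.1, -0.1, -0.1, -0.1, -0.1, -0.1, -0.1, -0.1, -0.1, -0.1],
  gripper=[0.3, 0.3, 0.3, 0.3, 0.3, 0.3, 0.3, 0.3, 0.3, 0.3],
)

```text
time: 25.45
position: [0.5925, -0.0399, 0.4228]
tcp_rot: [3.14, -0.001, -0.201]
force: [1.5, -0.0, 6.0]
width: 0.0389
```

```bash
python3 p.py
```

```text
25.45 [ 0.5925 -0.0399  0.4228] [ 3.14e+00 -1.00e-03 -2.01e-01] 1.663 [ 1.5 -0.   6. ] [ 0.124 -0.147  0.316] 0.0389
```

Call:
servo_tool(
  offset=[
    [0, 0, 0],
    [0, 0, 0],
    [0, 0, 0],
    [0, 0, 0],
    [0, 0, 0],
    [0, 0, 0],
    [0, 0, 0],
    [0, 0, 0],
    [0, 0, 0],
    [0, 0, 0],
  ],
  roll=[-0.1, -0.1, -0.1, -0.1, -0.1, -0.1, -0.1, -0.1, -0.1, -0.1],
  gripper=[0.3, 0.3, 0.3, 0.3, 0.3, 0.3, 0.3, 0.3, 0.3, 0.3],
)

```text
time: 26.7
position: [0.5925, -0.04, 0.4228]
tcp_rot: [3.141, -0.001, -0.34]
force: [1.5, 0.1, 7.0]
width: 0.0385
```

```bash
python3 p.py
```

```text
26.7 [ 0.5925 -0.04    0.4228] [ 3.141e+00 -1.000e-03 -3.400e-01] 1.802 [1.5 0.1 7. ] [ 0.104 -0.179  0.374] 0.0385
```

Torque is 0.374 N m, which may be the first rise. I'll take a half step.

Call:
servo_tool(
  offset=[
    [0, 0, 0],
    [0, 0, 0],
    [0, 0, 0],
    [0, 0, 0],
    [0, 0, 0],
    [0, 0, 0],
    [0, 0, 0],
    [0, 0, 0],
    [0, 0, 0],
    [0, 0, 0],
  ],
  roll=[-0.06, -0.06, -0.06, -0.06, -0.06, -0.06, -0.06, -0.06, -0.06, -0.06],
  gripper=[0.3, 0.3, 0.3, 0.3, 0.3, 0.3, 0.3, 0.3, 0.3, 0.3],
)

```text
time: 27.95
position: [0.5925, -0.04, 0.4228]
tcp_rot: [3.141, -0.001, -0.424]
force: [0.6, -0.3, 7.7]
width: 0.0388
```

```bash
python3 p.py
```

```text
27.95 [ 0.5925 -0.04    0.4228] [ 3.141e+00 -1.000e-03 -4.240e-01] 1.886 [ 0.6 -0.3  7.7] [ 0.169 -0.124  0.316] 0.0388
```

Just noise. I'll go on.

Call:
servo_tool(
  offset=[
    [0, 0, 0],
    [0, 0, 0],
    [0, 0, 0],
    [0, 0, 0],
    [0, 0, 0],
    [0, 0, 0],
    [0, 0, 0],
    [0, 0, 0],
    [0, 0, 0],
    [0, 0, 0],
  ],
  roll=[-0.1, -0.1, -0.1, -0.1, -0.1, -0.1, -0.1, -0.1, -0.1, -0.1],
  gripper=[0.3, 0.3, 0.3, 0.3, 0.3, 0.3, 0.3, 0.3, 0.3, 0.3],
)

```text
time: 29.2
position: [0.5925, -0.0401, 0.4228]
tcp_rot: [3.141, -0.002, -0.564]
force: [1.0, -0.0, 7.3]
width: 0.0388
```

```bash
python3 p.py
```

```text
29.2 [ 0.5925 -0.0401  0.4228] [ 3.141e+00 -2.000e-03 -5.640e-01] 2.026 [ 1.  -0.   7.3] [ 0.037 -0.182  0.359] 0.0388
```

Call:
servo_tool(
  offset=[
    [0, 0, 0],
    [0, 0, 0],
    [0, 0, 0],
    [0, 0, 0],
    [0, 0, 0],
    [0, 0, 0],
    [0, 0, 0],
    [0, 0, 0],
    [0, 0, 0],
    [0, 0, 0],
  ],
  roll=[-0.1, -0.1, -0.1, -0.1, -0.1, -0.1, -0.1, -0.1, -0.1, -0.1],
  gripper=[0.3, 0.3, 0.3, 0.3, 0.3, 0.3, 0.3, 0.3, 0.3, 0.3],
)

```text
time: 30.45
position: [0.5925, -0.0401, 0.4228]
tcp_rot: [3.141, -0.002, -0.703]
force: [0.1, -0.8, 7.6]
width: 0.0388
```

```bash
python3 p.py
```

```text
30.45 [ 0.5925 -0.0401  0.4228] [ 3.141e+00 -2.000e-03 -7.030e-01] 2.166 [ 0.1 -0.8  7.6] [ 0.088 -0.214  0.28 ] 0.0388
```

Call:
servo_tool(
  offset=[
    [0, 0, 0],
    [0, 0, 0],
    [0, 0, 0],
    [0, 0, 0],
    [0, 0, 0],
    [0, 0, 0],
    [0, 0, 0],
    [0, 0, 0],
    [0, 0, 0],
    [0, 0, 0],
  ],
  roll=[-0.1, -0.1, -0.1, -0.1, -0.1, -0.1, -0.1, -0.1, -0.1, -0.1],
  gripper=[0.3, 0.3, 0.3, 0.3, 0.3, 0.3, 0.3, 0.3, 0.3, 0.3],
)

```text
time: 31.7
position: [0.5925, -0.0401, 0.4228]
tcp_rot: [3.141, -0.002, -0.843]
force: [0.3, -1.4, 7.3]
width: 0.0389
```

```bash
python3 p.py
```

```text
31.7 [ 0.5925 -0.0401  0.4228] [ 3.141e+00 -2.000e-03 -8.430e-01] 2.305 [ 0.3 -1.4  7.3] [ 0.016 -0.156  0.349] 0.0389
```

Nearing the wrist limit with no contact after about 4.4 rad. I'll regrip the hub half a turn back.

Call:
servo_tool(
  offset=[
    [0, 0, 0],
    [0, 0, 0],
    [0, 0, 0],
    [0, 0, 0.01],
    [0, 0, 0.02],
    [0, 0, 0.02],
    [0, 0, 0],
    [0, 0, 0],
    [0, 0, 0],
    [0, 0, 0],
  ],
  roll=[0, 0, 0, 0, 0, 0, 1.3, 1.3, 1.3, 1.3],
  gripper=[0.9, 0.9, 0.9, 0.9, 0.9, 0.9, 0.9, 0.9, 0.9, 0.9],
)

```text
time: 32.95
position: [0.5927, -0.0394, 0.4739]
tcp_rot: [3.142, -0.003, -0.11]
force: [-0.8, -0.1, -0.3]
width: 0.0767
```

Call:
servo_tool(
  offset=[
    [0, 0, 0],
    [0, 0, 0],
    [0, 0, 0],
    [0, 0, 0],
    [0, 0, 0],
    [0, 0, 0],
    [0, 0, 0],
    [0, 0, 0],
    [0, 0, 0],
    [0, 0, 0],
  ],
  roll=[1.3, 1.3, 1.3, 1.3, 1.3, 1.3, 1.3, 1.3, 1.3, 1.3],
  gripper=[0.9, 0.9, 0.9, 0.9, 0.9, 0.9, 0.9, 0.9, 0.9, 0.9],
)

```text
time: 34.2
position: [0.5928, -0.0394, 0.4739]
tcp_rot: [3.139, 0.001, 1.705]
force: [-0.1, 0.3, 0.3]
width: 0.077
```

```bash
python3 p.py
```

```text
34.2 [ 0.5928 -0.0394  0.4739] [3.139e+00 1.000e-03 1.705e+00] -0.243 [-0.1  0.3  0.3] [-0.017 -0.017 -0.03 ] 0.077
```

Call:
servo_tool(
  offset=[
    [0, -0.0005, 0],
    [0, 0, 0],
    [0, 0, -0.01],
    [0, 0, -0.02],
    [0, 0, -0.02],
    [0, 0, 0],
    [0, 0, 0],
    [0, 0, 0],
    [0, 0, 0],
    [0, 0, 0],
  ],
  roll=[1.3, 1.3, 1.3, 0.35, 0, 0, 0, 0, 0, 0],
  gripper=[0.9, 0.9, 0.9, 0.9, 0.9, 0.3, 0.3, 0.3, 0.3, 0.3],
)

```text
time: 35.45
position: [0.5925, -0.0402, 0.4229]
tcp_rot: [3.142, 0.001, 2.293]
force: [-4.2, -2.2, 5.4]
width: 0.0389
```

```bash
python3 p.py
```

```text
35.45 [ 0.5925 -0.0402  0.4229] [3.142e+00 1.000e-03 2.293e+00] -0.831 [-4.2 -2.2  5.4] [-0.307  0.734  0.125] 0.0389
```

Regripped at width 0.0389. I'll resume winding.

Call:
servo_tool(
  offset=[
    [-0.0005, -0.0002, 0],
    [0, 0, 0],
    [0, 0, 0],
    [0, 0, 0],
    [0, 0, 0],
    [0, 0, 0],
    [0, 0, 0],
    [0, 0, 0],
    [0, 0, 0],
    [0, 0, 0],
  ],
  roll=[-0.1, -0.1, -0.1, -0.1, -0.1, -0.1, -0.1, -0.1, -0.1, -0.1],
  gripper=[0.3, 0.3, 0.3, 0.3, 0.3, 0.3, 0.3, 0.3, 0.3, 0.3],
)

```text
time: 36.7
position: [0.5922, -0.0402, 0.4229]
tcp_rot: [3.141, 0.001, 2.153]
force: [-2.9, -1.1, 6.7]
width: 0.0389
```

```bash
python3 p.py
```

```text
36.7 [ 0.5922 -0.0402  0.4229] [3.141e+00 1.000e-03 2.153e+00] -0.692 [-2.9 -1.1  6.7] [-0.204  0.558  0.346] 0.0389
```

Call:
servo_tool(
  offset=[
    [-0.0003, 0, 0],
    [0, 0, 0],
    [0, 0, 0],
    [0, 0, 0],
    [0, 0, 0],
    [0, 0, 0],
    [0, 0, 0],
    [0, 0, 0],
    [0, 0, 0],
    [0, 0, 0],
  ],
  roll=[-0.1, -0.1, -0.1, -0.1, -0.1, -0.1, -0.1, -0.1, -0.1, -0.1],
  gripper=[0.3, 0.3, 0.3, 0.3, 0.3, 0.3, 0.3, 0.3, 0.3, 0.3],
)

```text
time: 37.95
position: [0.5921, -0.0403, 0.4229]
tcp_rot: [3.14, 0.002, 2.013]
force: [-2.5, -1.5, 5.5]
width: 0.039
```

```bash
python3 p.py
```

```text
37.95 [ 0.5921 -0.0403  0.4229] [3.140e+00 2.000e-03 2.013e+00] -0.552 [-2.5 -1.5  5.5] [-0.267  0.407  0.347] 0.039
```

Call:
servo_tool(
  offset=[
    [-0.0003, 0, 0],
    [0, 0, 0],
    [0, 0, 0],
    [0, 0, 0],
    [0, 0, 0],
    [0, 0, 0],
    [0, 0, 0],
    [0, 0, 0],
    [0, 0, 0],
    [0, 0, 0],
  ],
  roll=[-0.1, -0.1, -0.1, -0.1, -0.1, -0.1, -0.1, -0.1, -0.1, -0.1],
  gripper=[0.3, 0.3, 0.3, 0.3, 0.3, 0.3, 0.3, 0.3, 0.3, 0.3],
)

```text
time: 39.2
position: [0.592, -0.0403, 0.4229]
tcp_rot: [3.139, 0.002, 1.873]
force: [-3.0, -2.6, 5.5]
width: 0.0389
```

```bash
python3 p.py
```

```text
39.2 [ 0.592  -0.0403  0.4229] [3.139e+00 2.000e-03 1.873e+00] -0.412 [-3.  -2.6  5.5] [-0.366  0.287  0.341] 0.0389
```

Call:
servo_tool(
  offset=[
    [-0.0003, -0.0003, 0],
    [0, 0, 0],
    [0, 0, 0],
    [0, 0, 0],
    [0, 0, 0],
    [0, 0, 0],
    [0, 0, 0],
    [0, 0, 0],
    [0, 0, 0],
    [0, 0, 0],
  ],
  roll=[-0.1, -0.1, -0.1, -0.1, -0.1, -0.1, -0.1, -0.1, -0.1, -0.1],
  gripper=[0.3, 0.3, 0.3, 0.3, 0.3, 0.3, 0.3, 0.3, 0.3, 0.3],
)

```text
time: 40.45
position: [0.5918, -0.0404, 0.4229]
tcp_rot: [3.138, 0.001, 1.734]
force: [-0.4, -1.1, 5.1]
width: 0.0385
```

```bash
python3 p.py
```

```text
40.45 [ 0.5918 -0.0404  0.4229] [3.138e+00 1.000e-03 1.734e+00] -0.273 [-0.4 -1.1  5.1] [-0.16   0.153  0.325] 0.0385
```

Call:
servo_tool(
  offset=[
    [0, -0.0002, 0],
    [0, 0, 0],
    [0, 0, 0],
    [0, 0, 0],
    [0, 0, 0],
    [0, 0, 0],
    [0, 0, 0],
    [0, 0, 0],
    [0, 0, 0],
    [0, 0, 0],
  ],
  roll=[-0.1, -0.1, -0.1, -0.1, -0.1, -0.1, -0.1, -0.1, -0.1, -0.1],
  gripper=[0.3, 0.3, 0.3, 0.3, 0.3, 0.3, 0.3, 0.3, 0.3, 0.3],
)

```text
time: 41.7
position: [0.5918, -0.0405, 0.4229]
tcp_rot: [3.138, 0.0, 1.594]
force: [-1.6, -0.1, 5.6]
width: 0.0387
```

```bash
python3 p.py
```

```text
41.7 [ 0.5918 -0.0405  0.4229] [3.138 0.    1.594] -0.134 [-1.6 -0.1  5.6] [-0.158  0.179  0.337] 0.0387
```

Call:
servo_tool(
  offset=[
    [0, 0, 0],
    [0, 0, 0],
    [0, 0, 0],
    [0, 0, 0],
    [0, 0, 0],
    [0, 0, 0],
    [0, 0, 0],
    [0, 0, 0],
    [0, 0, 0],
    [0, 0, 0],
  ],
  roll=[-0.1, -0.1, -0.1, -0.1, -0.1, -0.1, -0.1, -0.1, -0.1, -0.1],
  gripper=[0.3, 0.3, 0.3, 0.3, 0.3, 0.3, 0.3, 0.3, 0.3, 0.3],
)

```text
time: 42.95
position: [0.5917, -0.0405, 0.4229]
tcp_rot: [3.139, -0.0, 1.455]
force: [0.6, -0.2, 4.7]
width: 0.0387
```

```bash
python3 p.py
```

```text
42.95 [ 0.5917 -0.0405  0.4229] [ 3.139 -0.     1.455] 0.006 [ 0.6 -0.2  4.7] [-0.153  0.179  0.361] 0.0387
```

Call:
servo_tool(
  offset=[
    [0, 0, 0],
    [0, 0, 0],
    [0, 0, 0],
    [0, 0, 0],
    [0, 0, 0],
    [0, 0, 0],
    [0, 0, 0],
    [0, 0, 0],
    [0, 0, 0],
    [0, 0, 0],
  ],
  roll=[-0.1, -0.1, -0.1, -0.1, -0.1, -0.1, -0.1, -0.1, -0.1, -0.1],
  gripper=[0.3, 0.3, 0.3, 0.3, 0.3, 0.3, 0.3, 0.3, 0.3, 0.3],
)

```text
time: 44.2
position: [0.5917, -0.0405, 0.4229]
tcp_rot: [3.139, -0.001, 1.315]
force: [-1.1, -0.0, 5.4]
width: 0.0387
```

```bash
python3 p.py
```

```text
44.2 [ 0.5917 -0.0405  0.4229] [ 3.139e+00 -1.000e-03  1.315e+00] 0.145 [-1.1 -0.   5.4] [-0.189  0.227  0.344] 0.0387
```

Call:
servo_tool(
  offset=[
    [0, 0, 0],
    [0, 0, 0],
    [0, 0, 0],
    [0, 0, 0],
    [0, 0, 0],
    [0, 0, 0],
    [0, 0, 0],
    [0, 0, 0],
    [0, 0, 0],
    [0, 0, 0],
  ],
  roll=[-0.1, -0.1, -0.1, -0.1, -0.1, -0.1, -0.1, -0.1, -0.1, -0.1],
  gripper=[0.3, 0.3, 0.3, 0.3, 0.3, 0.3, 0.3, 0.3, 0.3, 0.3],
)

```text
time: 45.45
position: [0.5917, -0.0405, 0.4229]
tcp_rot: [3.139, -0.001, 1.175]
force: [-0.9, -1.1, 5.5]
width: 0.0389
```

```bash
python3 p.py
```

```text
45.45 [ 0.5917 -0.0405  0.4229] [ 3.139e+00 -1.000e-03  1.175e+00] 0.285 [-0.9 -1.1  5.5] [-0.146  0.206  0.31 ] 0.0389
```

Call:
servo_tool(
  offset=[
    [0, 0, 0],
    [0, 0, 0],
    [0, 0, 0],
    [0, 0, 0],
    [0, 0, 0],
    [0, 0, 0],
    [0, 0, 0],
    [0, 0, 0],
    [0, 0, 0],
    [0, 0, 0],
  ],
  roll=[-0.1, -0.1, -0.1, -0.1, -0.1, -0.1, -0.1, -0.1, -0.1, -0.1],
  gripper=[0.3, 0.3, 0.3, 0.3, 0.3, 0.3, 0.3, 0.3, 0.3, 0.3],
)

```text
time: 46.7
position: [0.5916, -0.0405, 0.4229]
tcp_rot: [3.139, -0.001, 1.036]
force: [-1.9, -0.8, 6.0]
width: 0.0385
```

```bash
python3 p.py
```

```text
46.7 [ 0.5916 -0.0405  0.4229] [ 3.139e+00 -1.000e-03  1.036e+00] 0.425 [-1.9 -0.8  6. ] [-0.158  0.254  0.382] 0.0385
```

Call:
servo_tool(
  offset=[
    [0, 0, 0],
    [0, 0, 0],
    [0, 0, 0],
    [0, 0, 0],
    [0, 0, 0],
    [0, 0, 0],
    [0, 0, 0],
    [0, 0, 0],
    [0, 0, 0],
    [0, 0, 0],
  ],
  roll=[-0.08, -0.08, -0.08, -0.08, -0.08, -0.08, -0.08, -0.08, -0.08, -0.08],
  gripper=[0.3, 0.3, 0.3, 0.3, 0.3, 0.3, 0.3, 0.3, 0.3, 0.3],
)

```text
time: 47.95
position: [0.5916, -0.0405, 0.4229]
tcp_rot: [3.139, -0.002, 0.924]
force: [-1.5, -1.1, 6.5]
width: 0.0385
```

```bash
python3 p.py
```

```text
47.95 [ 0.5916 -0.0405  0.4229] [ 3.139e+00 -2.000e-03  9.240e-01] 0.536 [-1.5 -1.1  6.5] [-0.178  0.269  0.353] 0.0385
```

Call:
servo_tool(
  offset=[
    [0, 0, 0],
    [0, 0, 0],
    [0, 0, 0],
    [0, 0, 0],
    [0, 0, 0],
    [0, 0, 0],
    [0, 0, 0],
    [0, 0, 0],
    [0, 0, 0],
    [0, 0, 0],
  ],
  roll=[-0.1, -0.1, -0.1, -0.1, -0.1, -0.1, -0.1, -0.1, -0.1, -0.1],
  gripper=[0.3, 0.3, 0.3, 0.3, 0.3, 0.3, 0.3, 0.3, 0.3, 0.3],
)

```text
time: 49.2
position: [0.5916, -0.0405, 0.4229]
tcp_rot: [3.14, -0.002, 0.784]
force: [-0.8, -1.6, 6.5]
width: 0.0387
```

```bash
python3 p.py
```

```text
49.2 [ 0.5916 -0.0405  0.4229] [ 3.14e+00 -2.00e-03  7.84e-01] 0.676 [-0.8 -1.6  6.5] [-0.184  0.244  0.312] 0.0387
```

Call:
servo_tool(
  offset=[
    [0, 0, 0],
    [0, 0, 0],
    [0, 0, 0],
    [0, 0, 0],
    [0, 0, 0],
    [0, 0, 0],
    [0, 0, 0],
    [0, 0, 0],
    [0, 0, 0],
    [0, 0, 0],
  ],
  roll=[-0.1, -0.1, -0.1, -0.1, -0.1, -0.1, -0.1, -0.1, -0.1, -0.1],
  gripper=[0.3, 0.3, 0.3, 0.3, 0.3, 0.3, 0.3, 0.3, 0.3, 0.3],
)

```text
time: 50.45
position: [0.5916, -0.0405, 0.4229]
tcp_rot: [3.14, -0.002, 0.645]
force: [-1.1, -1.5, 5.4]
width: 0.0387
```

```bash
python3 p.py
```

```text
50.45 [ 0.5916 -0.0405  0.4229] [ 3.14e+00 -2.00e-03  6.45e-01] 0.816 [-1.1 -1.5  5.4] [-0.174  0.32   0.33 ] 0.0387
```

Call:
servo_tool(
  offset=[
    [0, 0, 0],
    [0, 0, 0],
    [0, 0, 0],
    [0, 0, 0],
    [0, 0, 0],
    [0, 0, 0],
    [0, 0, 0],
    [0, 0, 0],
    [0, 0, 0],
    [0, 0, 0],
  ],
  roll=[-0.1, -0.1, -0.1, -0.1, -0.1, -0.1, -0.1, -0.1, -0.1, -0.1],
  gripper=[0.3, 0.3, 0.3, 0.3, 0.3, 0.3, 0.3, 0.3, 0.3, 0.3],
)

```text
time: 51.7
position: [0.5916, -0.0405, 0.4229]
tcp_rot: [3.14, -0.002, 0.505]
force: [-2.6, -0.9, 6.2]
width: 0.0391
```

```bash
python3 p.py
```

```text
51.7 [ 0.5916 -0.0405  0.4229] [ 3.14e+00 -2.00e-03  5.05e-01] 0.955 [-2.6 -0.9  6.2] [-0.184  0.341  0.296] 0.0391
```

Call:
servo_tool(
  offset=[
    [0, 0, 0],
    [0, 0, 0],
    [0, 0, 0],
    [0, 0, 0],
    [0, 0, 0],
    [0, 0, 0],
    [0, 0, 0],
    [0, 0, 0],
    [0, 0, 0],
    [0, 0, 0],
  ],
  roll=[-0.1, -0.1, -0.1, -0.1, -0.1, -0.1, -0.1, -0.1, -0.1, -0.1],
  gripper=[0.3, 0.3, 0.3, 0.3, 0.3, 0.3, 0.3, 0.3, 0.3, 0.3],
)

```text
time: 52.95
position: [0.5915, -0.0404, 0.4229]
tcp_rot: [3.141, -0.002, 0.366]
force: [-1.5, 0.1, 6.0]
width: 0.0387
```

```bash
python3 p.py
```

```text
52.95 [ 0.5915 -0.0404  0.4229] [ 3.141e+00 -2.000e-03  3.660e-01] 1.094 [-1.5  0.1  6. ] [-0.22   0.324  0.544] 0.0387
```

Contact: the torque rose by about 0.21 N m, roughly 40 N per bar. I'll nudge a little more, hold, then ease back inside the free play.

Call:
servo_tool(
  offset=[
    [0, 0, 0],
    [0, 0, 0],
    [0, 0, 0],
    [0, 0, 0],
    [0, 0, 0],
    [0, 0, 0],
    [0, 0, 0],
    [0, 0, 0],
    [0, 0, 0],
    [0, 0, 0],
  ],
  roll=[-0.05, -0.05, -0.05, -0.05, 0, 0, 0, 0, 0, 0],
  gripper=[0.3, 0.3, 0.3, 0.3, 0.3, 0.3, 0.3, 0.3, 0.3, 0.3],
)

```text
time: 54.2
position: [0.5915, -0.0404, 0.4229]
tcp_rot: [3.141, -0.002, 0.339]
force: [-1.3, -0.1, 5.4]
width: 0.0387
```

```bash
python3 p.py
```

```text
54.2 [ 0.5915 -0.0404  0.4229] [ 3.141e+00 -2.000e-03  3.390e-01] 1.122 [-1.3 -0.1  5.4] [-0.192  0.354  0.599] 0.0387
```

Call:
servo_tool(
  offset=[
    [0, 0, 0],
    [0, 0, 0],
    [0, 0, 0],
    [0, 0, 0],
    [0, 0, 0],
    [0, 0, 0],
    [0, 0, 0],
    [0, 0, 0],
    [0, 0, 0],
    [0, 0, 0],
  ],
  roll=[0.15, 0.15, 0.15, 0.1, 0, 0, 0, 0, 0, 0],
  gripper=[0.3, 0.3, 0.3, 0.3, 0.3, 0.3, 0.3, 0.3, 0.3, 0.3],
)

```text
time: 55.45
position: [0.5915, -0.0404, 0.4229]
tcp_rot: [3.141, -0.002, 0.414]
force: [-2.7, 0.5, 6.4]
width: 0.039
```

```bash
python3 p.py
```

```text
55.45 [ 0.5915 -0.0404  0.4229] [ 3.141e+00 -2.000e-03  4.140e-01] 1.046 [-2.7  0.5  6.4] [-0.076  0.426 -0.045] 0.039
```

Torque is about zero, so the crank is inside the free play. Lifting straight up.

Call:
servo_tool(
  offset=[
    [-0.0004, 0, 0.003],
    [0, 0, 0.005],
    [0, 0, 0.007],
    [0, 0, 0.007],
    [0, 0, 0.008],
    [0, 0, 0.01],
    [0, 0, 0.01],
    [0, 0, 0],
    [0, 0, 0],
    [0, 0, 0],
  ],
  roll=[0, 0, 0, 0, 0, 0, 0, 0, 0, 0],
  gripper=[0.3, 0.3, 0.3, 0.3, 0.3, 0.3, 0.3, 0.3, 0.3, 0.3],
)

```text
time: 56.7
position: [0.5905, -0.0406, 0.4712]
tcp_rot: [-3.141, 0.001, 0.415]
force: [0.4, 0.1, -7.8]
width: 0.0388
```

```bash
python3 p.py
```

```text
56.7 [ 0.5905 -0.0406  0.4712] [-3.141e+00  1.000e-03  4.150e-01] 1.045 [ 0.4  0.1 -7.8] [-0.005 -0.073 -0.003] 0.0388
```

Call:
servo_tool(
  offset=[
    [-0.01, -0.015, 0],
    [-0.018, -0.03, 0],
    [-0.018, -0.034, 0],
    [-0.018, -0.034, 0],
    [-0.018, -0.034, 0],
    [-0.018, -0.034, 0],
    [-0.018, -0.034, 0],
    [-0.018, -0.034, 0],
    [-0.014, -0.026, 0],
    [0, 0, -0.01],
  ],
  roll=[0, 0, 0, 0, 0, 0, 0, 0, 0, 0],
  gripper=[0.3, 0.3, 0.3, 0.3, 0.3, 0.3, 0.3, 0.3, 0.3, 0.3],
)

```text
time: 57.95
position: [0.4392, -0.3178, 0.4625]
tcp_rot: [3.139, 0.0, 0.411]
force: [0.4, 0.8, -8.1]
width: 0.0387
```

Call:
servo_tool(
  offset=[
    [0, 0, -0.03],
    [0, 0, -0.035],
    [0, 0, -0.035],
    [0, 0, -0.035],
    [0, 0, -0.035],
    [0, 0, -0.03],
    [0, 0, -0.02],
    [0, 0, -0.015],
    [0, 0, -0.01],
    [0, 0, 0],
  ],
  roll=[0, 0, 0, 0, 0, 0, 0, 0, 0, 0],
  gripper=[0.3, 0.3, 0.3, 0.3, 0.3, 0.3, 0.3, 0.3, 0.3, 0.3],
)

```text
time: 59.2
position: [0.4405, -0.3154, 0.2162]
tcp_rot: [-3.14, 0.001, 0.415]
force: [-0.7, -0.5, -7.6]
width: 0.0387
```

```bash
python3 p.py
```

```text
59.2 [ 0.4405 -0.3154  0.2162] [-3.14e+00  1.00e-03  4.15e-01] 0.489 [-0.7 -0.5 -7.6] [ 0.036 -0.063 -0.028] 0.0387
```

Call:
servo_tool(
  offset=[
    [0, 0, -0.004],
    [0, 0, -0.004],
    [0, 0, -0.004],
    [0, 0, -0.003],
    [0, 0, -0.002],
    [0, 0, -0.0015],
    [0, 0, -0.001],
    [0, 0, -0.001],
    [0, 0, 0],
    [0, 0, 0],
  ],
  roll=[0, 0, 0, 0, 0, 0, 0, 0, 0, 0],
  gripper=[0.3, 0.3, 0.3, 0.3, 0.3, 0.3, 0.3, 0.3, 0.3, 0.3],
)

```text
time: 60.45
position: [0.4408, -0.3156, 0.1962]
tcp_rot: [3.142, -0.0, 0.415]
force: [-0.6, 0.2, -8.0]
width: 0.039
```

```bash
python3 p.py
```

```text
60.45 [ 0.4408 -0.3156  0.1962] [ 3.142 -0.     0.415] 0.489 [-0.6  0.2 -8. ] [-0.005 -0.044 -0.008] 0.039
```

Call:
servo_tool(
  offset=[
    [0, 0, -0.0005],
    [0, 0, -0.0005],
    [0, 0, -0.0005],
    [0, 0, -0.0005],
    [0, 0, 0],
    [0, 0, 0],
    [0, 0, 0],
    [0, 0, 0],
    [0, 0, 0],
    [0, 0, 0],
  ],
  roll=[0, 0, 0, 0, 0, 0, 0, 0, 0, 0],
  gripper=[0.3, 0.3, 0.3, 0.3, 0.3, 0.3, 0.3, 0.3, 0.3, 0.3],
)

```text
time: 61.7
position: [0.4409, -0.3157, 0.196]
tcp_rot: [3.142, -0.0, 0.415]
force: [-5.1, 4.7, 9.6]
width: 0.0387
```

```bash
python3 p.py
```

```text
61.7 [ 0.4409 -0.3157  0.196 ] [ 3.142 -0.     0.415] 0.489 [-5.1  4.7  9.6] [ 0.684  0.88  -0.033] 0.0387
```

On the bench (Fz moved by +17 N). I'll release and withdraw upward.

Call:
servo_tool(
  offset=[
    [0, 0, 0],
    [0, 0, 0],
    [0, 0, 0],
    [0, 0, 0],
    [0, 0, 0.015],
    [0, 0, 0.03],
    [0, 0, 0.03],
    [0, 0, 0.03],
    [0, 0, 0.03],
    [0, 0, 0.02],
  ],
  roll=[0, 0, 0, 0, 0, 0, 0, 0, 0, 0],
  gripper=[0.9, 0.9, 0.9, 0.9, 0.9, 0.9, 0.9, 0.9, 0.9, 0.9],
)

```text
time: 62.95
position: [0.441, -0.3158, 0.3522]
tcp_rot: [3.139, -0.002, 0.415]
force: [-0.3, -0.1, 0.4]
width: 0.0768
```

```bash
python3 p.py; python3 - <<'E'
from h import *
w=capture('wrist')[:,:,::-1];s=capture('side')[:,:,::-1]
o=np.hstack([cv2.resize(w,(400,250)),cv2.resize(s,(400,250))])
cv2.imwrite('pics/end.png',np.vstack([o,cv2.resize(np.hstack([s[100:260,200:360],s[90:250,300:460]]),(800,350))[:,:800]]))
E
```

```text
62.95 [ 0.441  -0.3158  0.3522] [ 3.139e+00 -2.000e-03  4.150e-01] 0.489 [-0.3 -0.1  0.4] [ 0.025 -0.026  0.043] 0.0768
```

View pics/end.png

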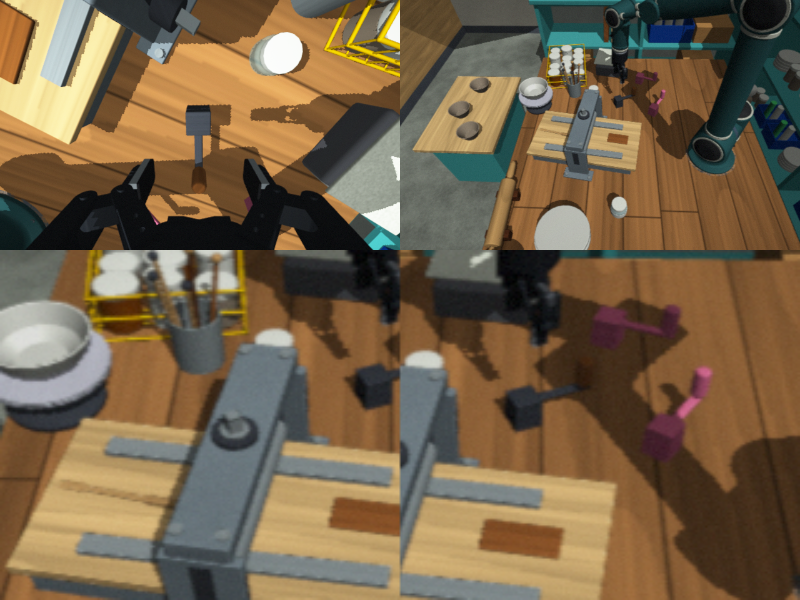

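The crank stands upright on the bench, clear of the machine, with the shaft bare. The bars, rib, jars and pot look unmoved. Handing in.

```bash
python3 -c "
from rig import *
print(sign_off(), sense()['time'])"
```

```text
the job is handed in; nothing more can be done
the job is handed in; nothing more can be done
```

The job is done and was handed in at about 63 s. `sign_off()` gave no verdict.

- **Fitting:** I gripped the crank by its hub and fitted it on the upright shaft. It met the shoulder with about 9 N of downward press.
- **Winding:** I wound it clockwise about 6.3 rad, regripping once. The torque stayed at 0.30–0.38 N m until contact, then rose to 0.54 and 0.60 N m.
- **Load on the bars:** The torque rise puts the load at roughly 50–60 N per bar, which is in the snug range. This is an estimate, because the bar forces can't be read directly.
- **Lifting off:** I eased back 0.07 rad inside the free play, until the torque was about zero (-0.05 N m), and lifted straight off. The shaft should not have turned back.
- **Standing it down:** The crank is on the bench at about (0.44, -0.32), some 0.31 m from the shaft. The last pictures show it upright and clear of the machine, the shaft bare, and the bars, jars and other tools apparently where they were.

The camera estimates of position disagreed by up to 5 mm for the hub and 3 mm for the shaft. I used the wrist view for the hub, and mainly the wrist view for the shaft; the fit went in with no more than 4 N of side force.

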